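# Pliers back in their snap case

## Task

Put the red-handled pliers away: lay them flat on the sloping bed of the open blue tool case, without letting them drop or tumble in, then swing the lid down and press it until it snaps fully shut. Leave the dark side cutter, the caliper and the round tin where they are.

Things in the scene. Friction and masses are not known exactly. Their poses are not given: they have to be found in the camera images.
- pliers: Loose red-handled pliers lying flat, 145 x 52 x 11 mm, 95 g. Origin: centre of the underside; x along the length to the jaws, z up. The pivot boss, 18 mm across, 11 mm thick, is at x = +26 mm; jaws (18 mm wide, tapering) from there to +73 mm; handles back to -73 mm, up to 52 mm over both. Grip across the boss, or over both handles. May swap places with the similar dark-handled cutter.
- tray: Lower half of the blue case, fixed on a stand that slopes it 0.45 rad (26 degrees), low edge to the robot's right, hinge edge to its left. Origin: middle of the grey liner's surface, 56 mm above the bench; z square to the liner, x up the slope to the hinge, y along the long side. Inside 105 (x) x 175 mm (y); walls 5 mm thick, 10 mm above the liner. Pliers fit lengthwise along y, either way round.
- lid (a joint): Lid angle, rad: 0 shut, grows as it opens, stops at 2.6. A hollow shell, 115 mm from hinge to front edge, 185 wide, 14 deep, 120 g; starts leaning back at 2.1 to 2.35, held by friction. Pushed well past upright it sinks slowly and stops about 0.1 rad (12 mm at the front) short of shut on a sprung catch; about 10 N pressed near its front edge (10 mm of travel) snaps it to 0, where it stays.
- lid_hinge (a point): Middle of the hinge line, on the tray's upper long edge: tray frame x = +57.5, z = +10 mm; the line runs along tray y. The frame turns with the lid: -x points from the hinge to the lid's front edge, z out of its outer face, which lies 14 mm from the hinge line.
- lid_press (a point): Point on the lid's outer face (on a low rib), on its middle line, 100 mm from the hinge and 15 mm from the front edge; moves with the lid. A brass sprung catch, 36 mm wide, stands at the middle of the case's front, below the shut lid's top.
- cutter: Loose side cutter with dark handles lying flat, 134 x 45 x 11 mm, origin at the centre of the underside. Not to be moved.
- caliper: Loose steel vernier caliper lying flat, 69 x 200 x 11 mm, origin at the centre of the underside. Not to be moved.
- tin: Loose round dark tin, 69 mm across, 25 mm high, origin at the centre of the underside. Not to be moved.
There are look-alikes about, which are no part of the job. Of the things that look like the pliers, the larger one is meant.

How it is judged:
By the outcome, as a careful person would: the job done as asked, in the order asked, and still so for the second after the job is handed in, with the robot touching nothing.
It also fails if it takes over 66 s, if anything falls off the work surface, if the arm or the gripper's body presses on something with over 40 N, if the wrist force passes 120 N, or if a joint passes its speed limit or range.

## Robot

A 6-joint arm with a two-finger parallel gripper is mounted at the origin on a cart in front of the work surface, level with it; the furniture and walls round the work are solid. World frame = base frame: x ahead of the robot, y to its left, z up, the work surface at z = 0. Lengths are in mm, angles in rad, forces in N, time in s.
With the tool pointing down it reaches from about 275 to 1000 mm from the base axis. Payload 8.4 kg.
Tool frame: the origin (TCP) lies midway between the tips of the shut fingers; the grasp point (between the pads) lies 19 mm behind it; z points along the fingers, y is the line along which they close (so a half turn about z gives the same grasp; the last joint's range is limited). The gripper opens to 85 mm and grips with 20 to 120 N. Pads are 22 mm wide; open, the fingers measure 114 mm over their backs; the gripper's body (76 mm by 85 mm) begins 54 mm behind the grasp point. The pads swing forward as they close: fully open they stand 13 mm farther back than shut.
Start: joints at [-1.221, 0.353, 1.633, -0, 1.155, -0.002], TCP at [215.366, -586.724, 231.281] pointing down, gripper open.
Joint ranges: [-2.63, 2.63], [-0.92, 2.1], [0.06, 2.66], [-1.3, 4.44], [0, 2.69], [-3.02, 3.02]. Speed limits (rad/s): [2.22, 2.22, 2.79, 3.14, 3.14, 3.14].

## Interface

Orientations are given as [roll, pitch, yaw] about the fixed x, y, z axes, in that order (R = Rz(yaw) Ry(pitch) Rx(roll)).
In Python, from rig import telemetry, optics, r gives the robot as it stands.
- The arm moves only by the tool play_rows, never from a script. Its arguments are lists of equal length, an entry for each row: "dp": the shift along the tool's x, y, z in units of 40 mm (1.0 is 40 mm), a list of three; "rot": the turn, a rotation vector about the tool's x, y, z in units of 6 degrees (1.0 is 6 degrees), a list of three. In form: {"dp": [[tx, ty, tz], ...], "rot": [[ax, ay, az], ...]}. A call has 1 to 5 rows; each row is the pose to reach, as a shift and turn from the pose commanded when the call began, along the tool's axes at that moment; what a row does not reach only later rows make up. A row lasts 1/12 s, in which the tool goes at most 41.7 mm and 7.16 degrees, less where a joint would pass 70% of its speed; a pose out of reach is approached as far as the arm can. A call with a gripper value outside its range is refused whole. "fingers" is the opening, from 0 (shut) to 1 (fully open), set as the call begins (left out, the last holds). The fingers move at their own pace and stop on an object; "grip_force" is the grip in N (left out, the last holds). Time passes only in rows, so rows that repeat a pose let the fingers close. It gives the time, the measured TCP pose, the force, the opening and the grip force at its end, in the units of the state.
- telemetry.sense(): the state, without advancing time (a new reading comes with each control period).
- optics.grab_frame(name): name is "side" or "top" or "wrist"; returns a dict with "color" (400x640x3 uint8, red, green, blue), "mtx" (3x3 intrinsics, pixels), "D" ([k1, k2, p1, p2, k3] as OpenCV has them; the pictures are not rectified), "R" (3x3) and "t" (3): a world point X has camera coordinates R X + t; the wrist camera has in their place "mount" (4x4, takes a point from camera to tool coordinates, whose origin is the TCP and whose axes are the flange's). Camera axes: x right, y down, z forward; pixel columns grow to the right and rows downward; lengths in mm; the calibration is good to about 2 mm. A picture is of the moment at which its call begins: read the wrist's pose just before it. There is no depth.
- r.sign_off(): hands the job in; it is judged then, once.
The state is a dict: "clock": time; "qpos": joint angles; "qvel": joint speeds; "joint_efforts": joint torques, N m; "eef_pos": TCP position; "tcp_rot": TCP orientation; "contact_force": force on the tool from outside, world axes, zero at the start; "wrist_torque": the same for the moment, N m; "opening": opening from 0.0 (shut) to 1.0 (fully open); "grasp_force": force on a finger pad.
Only numpy, scipy, OpenCV 4.12 (cv2) and the standard library are available. Lean on these libraries where they do the work, as an engineer would, in place of code of your own. Each camera call takes 0.05 s, during which the arm holds its last target. There are 200 camera calls.

## Working session

There is one attempt and no reset: what is moved stays moved. The work goes in short steps, Python scripts to look and compute and a tool call to move; the robot and the scene stay as the last step left them, time stands still between calls to the robot, and variables do not carry over. Pictures are saved under pics/ and viewed, at most 10 in all, crops included, and the job is handed in when it is done.

Besides the shell and the picture viewer there is one more tool, called after "Emit:" by a JSON object that holds its "method" and its "body", one argument or row to a line. play_rows: Moves the arm, as the interface text tells. Its arguments: {"type":"object","properties":{"dp":{"type":"array"},"rot":{"type":"array"},"fingers":{"type":"number"},"grip_force":{"type":"number"}},"required":["dp","rot"]}

```bash
mkdir -p pics; ls; python3 - <<'E'
from rig import telemetry, optics, r
import cv2,pickle
s=telemetry.sense();print(s)
for n in("top","side"):
    f=optics.grab_frame(n);pickle.dump(f,open(n+'.pkl','wb'));cv2.imwrite(f'pics/{n}0.png',f['color'][:,:,::-1])
    print(n,f['mtx'],f['D'],f['R'],f['t'])
E
```

```text
pics
{'clock': 0.0, 'qpos': array([-1.22143280e+00,  3.53647659e-01,  1.63412819e+00,  1.17784698e-05,
        1.15521421e+00, -2.37753820e-03]), 'qvel': array([-0.00090907, -0.00095402,  0.00154164, -0.0006531 ,  0.00044846,
       -0.0008026 ]), 'joint_efforts': array([ 9.15838500e-04, -6.05254483e+01, -3.42065191e+01,  8.55662438e-05,
        9.43064078e-03, -3.13211115e-05]), 'eef_pos': array([ 215.18620415, -586.27918631,  230.56453759]), 'tcp_rot': array([-3.14019528e+00, -1.40915963e-05,  3.51736291e-01]), 'contact_force': array([-0.30895605, -0.17131222, -0.69187393]), 'wrist_torque': array([-0.0271547 , -0.02237124,  0.04674879]), 'grasp_force': 0.0, 'opening': 1.0029404557525439}
top [[424.56777356   0.         322.35324137]
 [  0.         424.56777356 202.28647855]
 [  0.           0.           1.        ]] [-0.10971553  0.          0.          0.          0.        ] [[ 0.01759869 -0.99983767  0.00386234]
 [-0.99373251 -0.01791746 -0.11033883]
 [ 0.11039012 -0.00189632 -0.99388653]] [-121.22932853  547.94815444 1621.91011282]
side [[426.8129909    0.         315.34203903]
 [  0.         426.8129909  200.08045277]
 [  0.           0.           1.        ]] [-0.04557704  0.          0.          0.          0.        ] [[ 0.99814729 -0.05922008 -0.01396321]
 [-0.04199576 -0.50449403 -0.86239326]
 [ 0.04402664  0.86138189 -0.50604634]] [-534.62166287   32.90987655 1502.45865439]
```

View pics/top0.png

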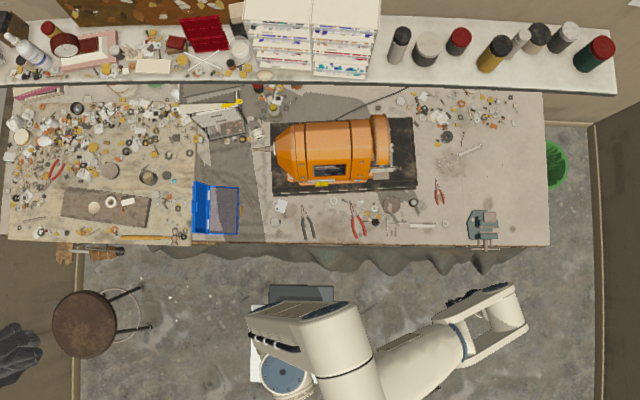

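View pics/side0.png

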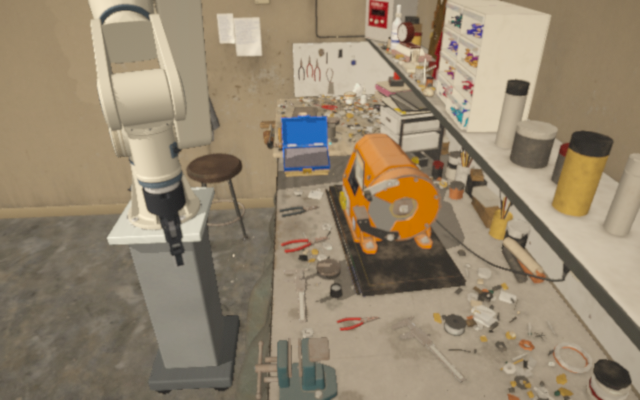

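Top view: the candidates are the red pliers at (358,219), a smaller red pair at (439,192), a red pair far left at (55,170), and the dark cutter at (308,222). The description points to (358,219). The case is at (216,208), with the lid leaning left. Next I measure them and take one close crop.

```bash
cat > h.py <<'E'
import numpy as np,cv2,pickle
from scipy.spatial.transform import Rotation as Ro
def rays(f,uv):
    u=cv2.undistortPoints(np.float64(uv).reshape(-1,1,2),f['mtx'],f['D']).reshape(-1,2)
    d=np.c_[u,np.ones(len(u))]@f['R']; return -f['R'].T@f['t'],d
def onplane(f,uv,z):
    c,d=rays(f,uv); return c+d*((z-c[2])/d[:,2])[:,None]
def proj(f,X):
    return cv2.projectPoints(np.float64(X).reshape(-1,1,3),cv2.Rodrigues(f['R'])[0],f['t'],f['mtx'],f['D'])[0].reshape(-1,2)
def wristcam(s,f):
    T=np.eye(4);T[:3,:3]=Ro.from_euler('xyz',s['tcp_rot']).as_matrix();T[:3,3]=s['eef_pos']
    C=np.linalg.inv(T@f['mount']); f['R']=C[:3,:3];f['t']=C[:3,3];return f
def redmask(im):
    h=cv2.cvtColor(im,cv2.COLOR_RGB2HSV);return (((h[...,0]<8)|(h[...,0]>172))&(h[...,1]>120)&(h[...,2]>90)).astype(np.uint8)
E
python3 - <<'E'
from h import *
for n in('top','side'):
    f=pickle.load(open(n+'.pkl','rb'));m=redmask(f['color'])
    m=cv2.dilate(m,np.ones((3,3)))
    k,l,st,c=cv2.connectedComponentsWithStats(m)
    for i in range(1,k):
        if st[i,4]>25:
            ys,xs=np.where(l==i);P=onplane(f,np.c_[xs,ys],6)[:,:2]
            (ce,sz,a)=cv2.minAreaRect(np.float32(P));print(n,st[i],np.round(ce),np.round(sz),round(a))
f=pickle.load(open('top.pkl','rb'))
h=cv2.cvtColor(f['color'],cv2.COLOR_RGB2HSV);m=((h[...,0]>100)&(h[...,0]<125)&(h[...,1]>150)).astype(np.uint8)
ys,xs=np.where(m);print(xs.min(),xs.max(),ys.min(),ys.max(),onplane(f,[[190,180],[242,180],[242,237],[190,237]],50).round())
a=f['color'][160:250,180:460];cv2.imwrite('pics/crop.png',cv2.resize(a,None,fx=2.85,fy=2.85,interpolation=2)[:,:,::-1])
E
```

```text
top [ 165   13   65   41 1768] [1263.  437.] [180. 275.] 6
top [ 40  20  14  16 188] [1318. 1139.] [82. 65.] 10
top [451  27  21  22 375] [1271. -691.] [ 88. 101.] 87
top [ 52  34  18  15 148] [1252. 1058.] [63. 83.] 9
top [592  35  25  25 477] [ 1274. -1358.] [116. 123.] 6
top [ 78  36  21  18 305] [1224.  922.] [76. 94.] 8
top [251  83  12   7  69] [1030.  168.] [26. 46.] 0
top [ 48 158  18  23 220] [ 671. 1005.] [63. 95.] 61
top [434 189  11  17 128] [ 582. -577.] [41. 65.] 89
top [356 215  11  22 111] [ 465. -269.] [91. 23.] 22
top [351 216   8  24 106] [ 455. -235.] [93. 22.] 12
side [368   0  21  29 527] [1817. 5560.] [3378.  346.] 79
side [404  22  10  10  70] [1885. 3993.] [715. 102.] 79
side [413  32   9   4  36] [1845. 3476.] [213.  87.] 75
side [428  32  15  48 315] [1774. 2582.] [2067.   92.] 71
side [405  42  10   5  41] [1611. 2889.] [205.  86.] 84
side [392  71   9  10  73] [1216. 1722.] [261.  56.] 77
side [462  80  12  10  77] [1641. 1441.] [244.  66.] 61
side [321 104  17   7  95] [ 676. 1056.] [109.  93.] 84
side [559 142  11  15 123] [1682.  379.] [194.  37.] 53
side [432 160  13  10 106] [1063.  261.] [95. 49.] 73
side [280 238  32  16 315] [ 461. -252.] [94. 69.] 21
side [336 317  28  15 259] [ 585. -581.] [65. 44.] 5
side [589 385  14  15  85] [1057. -812.] [15. 34.] 8
192 367 31 233 [[626. 407.  50.]
 [629. 202.  50.]
 [409. 194.  50.]
 [404. 396.  50.]]
```

View pics/crop.png

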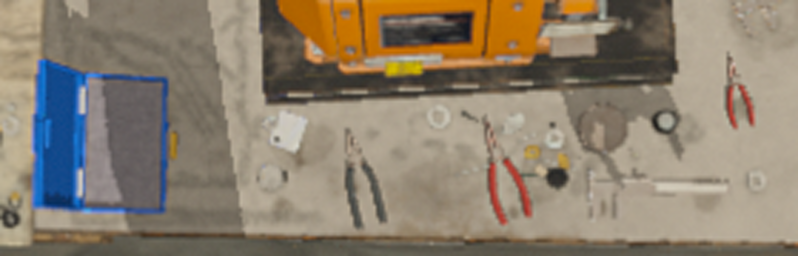

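The crop confirms the choice: the pliers at top pixel (358,219) are clearly larger than the pair at (439,192). Their jaw tip is near (351,200). I'll set out above them.

```bash
cat >> h.py <<'E'
def go(pos,rpy):
    from rig import telemetry
    s=telemetry.sense();R=Ro.from_euler('xyz',s['tcp_rot'])
    T=rpy if isinstance(rpy,Ro) else Ro.from_euler('xyz',rpy)
    d=R.inv().apply(np.array(pos)-s['eef_pos']);w=(R.inv()*T).as_rotvec()
    print('dp',(d/40).round(2),'rot',(np.degrees(w)/6).round(2),'t',round(s['clock'],2),'mm',np.linalg.norm(d).round(),'deg',np.degrees(np.linalg.norm(w)).round())
E
python3 - <<'E'
from h import *
f=pickle.load(open('top.pkl','rb'))
P=onplane(f,[[351.2,200.4],[353.7,215.4],[356.5,238],[366,235.5]],6);print(P.round())
d=P[0]-(P[2]+P[3])/2;print(np.arctan2(d[1],d[0]))
go([450,-250,260],[np.pi,0,0])
E
```

```text
[[ 562. -225.    6.]
 [ 503. -236.    6.]
 [ 414. -248.    6.]
 [ 425. -285.    6.]]
0.27969087987842195
dp [ 8.41 -5.87 -0.73] rot [-0.01  0.    3.36] t 0.1 mm 411.0 deg 20.0
```

Emit:
{"method": "play_rows", "body": {
  "dp": [
    [8.4, -5.9, -0.7],
    [8.4, -5.9, -0.7],
    [8.4, -5.9, -0.7],
    [8.4, -5.9, -0.7],
    [8.4, -5.9, -0.7]
  ],
  "rot": [
    [0, 0, 0.7],
    [0, 0, 0.7],
    [0, 0, 0.7],
    [0, 0, 0.7],
    [0, 0, 0.7]
  ]
}}

```text
clock: 0.52
eef_pos: [334.3, -414.1, 245.3]
tcp_rot: [-3.141, 0.0, 0.278]
contact_force: [1.3, -1.1, -0.1]
opening: 1.002
grasp_force: 0.0
```

```bash
python3 - <<'E'
from h import *
go([450,-250,260],[np.pi,0,.28])
E
```

```text
dp [ 3.91 -3.15 -0.37] rot [-0.01  0.   -0.02] t 0.52 mm 201.0 deg 0.0
```

Emit:
{"method": "play_rows", "body": {
  "dp": [
    [3.9, -3.1, -0.4],
    [3.9, -3.1, -0.4],
    [3.9, -3.1, -0.4],
    [3.9, -3.1, -0.4],
    [3.9, -3.1, -0.4]
  ],
  "rot": [
    [0, 0, 0],
    [0, 0, 0],
    [0, 0, 0],
    [0, 0, 0],
    [0, 0, 0]
  ],
  "fingers": 0.5
}}

```text
clock: 0.93
eef_pos: [450.8, -251.3, 261.6]
tcp_rot: [-3.141, -0.0, 0.279]
contact_force: [-0.1, -0.5, 0.7]
opening: 0.502
grasp_force: 0.0
```

```bash
python3 - <<'E'
from h import *
from rig import telemetry, optics
s=telemetry.sense();f=wristcam(s,optics.grab_frame('wrist'));pickle.dump(f,open('w1.pkl','wb'))
print(s['eef_pos'],s['tcp_rot'],f['mount'].round(3))
print(proj(f,[[503,-236,6],[562,-225,6]]).round())
cv2.imwrite('pics/w1.png',f['color'][:,:,::-1])
E
```

```text
[ 450.83837562 -251.31492464  261.61817922] [-3.14124131e+00 -3.56936380e-04  2.79043904e-01] [[-1.00000e-03 -9.58000e-01 -2.87000e-01  7.42470e+01]
 [ 1.00000e+00 -1.00000e-03 -1.00000e-03 -1.60000e-01]
 [ 0.00000e+00 -2.87000e-01  9.58000e-01 -1.42469e+02]
 [ 0.00000e+00  0.00000e+00  0.00000e+00  1.00000e+00]]
[[313. 127.]
 [317.  77.]]
```

View pics/w1.png

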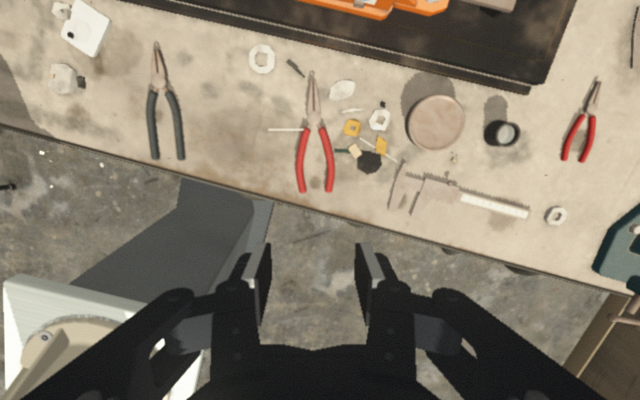

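The wrist view shows the pliers with tip (312,72), boss about (314,120) and handle ends (302,190) and (330,190). The cutter is at left (163,100).

```bash
python3 - <<'E'
from h import *
f=pickle.load(open('w1.pkl','rb'))
P=onplane(f,[[312,71],[314,119],[302,191],[330,191]],7)
e=(P[2]+P[3])/2;d=P[0]-e;L=np.linalg.norm(d);d/=L;a=np.arctan2(d[1],d[0]);o=(P[0]+e)/2
print(P.round(),L,a,o.round(),'boss',(o+26*d).round())
b=o+26*d
m=redmask(f['color']);m[:,:260]=0;m[:,360:]=0;m[:60]=0;m[200:]=0
ys,xs=np.where(m);Q=onplane(f,np.c_[xs,ys],7)[:,:2];pr=(Q-o[:2])@d[:2];print(pr.min(),pr.max(),cv2.minAreaRect(np.float32(Q)))
go([b[0],b[1],60],[np.pi,0,a])
E
```

```text
[[ 566. -217.    7.]
 [ 513. -235.    7.]
 [ 418. -245.    7.]
 [ 428. -282.    7.]] 150.84106405552694 0.3132304459071606 [ 495. -240.    7.] boss [ 519. -232.    7.]
-76.24968748893497 8.694357896476086 ((462.3939208984375, -250.13015747070312), (84.82054901123047, 50.946781158447266), 18.20999526977539)
dp [1.67 0.08 5.06] rot [-0.01 -0.03 -0.32] t 0.98 mm 213.0 deg 2.0
```

Emit:
{"method": "play_rows", "body": {
  "dp": [
    [1.65, 0.05, 2],
    [1.65, 0.05, 4.8],
    [1.65, 0.05, 4.8],
    [1.65, 0.05, 4.8],
    [1.65, 0.05, 4.8]
  ],
  "rot": [
    [0, 0, -0.3],
    [0, 0, -0.3],
    [0, 0, -0.3],
    [0, 0, -0.3],
    [0, 0, -0.3]
  ]
}}

```text
clock: 1.4
eef_pos: [513.9, -237.2, 67.4]
tcp_rot: [-3.141, 0.0, 0.31]
contact_force: [0.5, -0.4, -0.0]
opening: 0.496
grasp_force: 0.0
```

Emit:
{"method": "play_rows", "body": {
  "dp": [
    [0, 0, 0],
    [0, 0, 0]
  ],
  "rot": [
    [0, 0, 0],
    [0, 0, 0]
  ]
}}

```text
clock: 1.57
eef_pos: [512.1, -236.8, 67.6]
tcp_rot: [-3.138, 0.004, 0.311]
contact_force: [-0.3, 0.2, 0.1]
opening: 0.499
grasp_force: 0.0
```

```bash
python3 - <<'E'
from h import *
from rig import telemetry, optics
s=telemetry.sense();f=wristcam(s,optics.grab_frame('wrist'));pickle.dump(f,open('w2.pkl','wb'))
print(s['eef_pos'],s['tcp_rot'])
print(proj(f,[[519,-232,7],s['eef_pos']*[1,1,0]+[0,0,7]]).round())
cv2.imwrite('pics/w2.png',f['color'][:,:,::-1])
E
```

```text
[ 512.14891559 -236.78575272   67.60042462] [-3.13788208  0.00414037  0.3105931 ]
[[310. 208.]
 [313. 219.]]
```

View pics/w2.png

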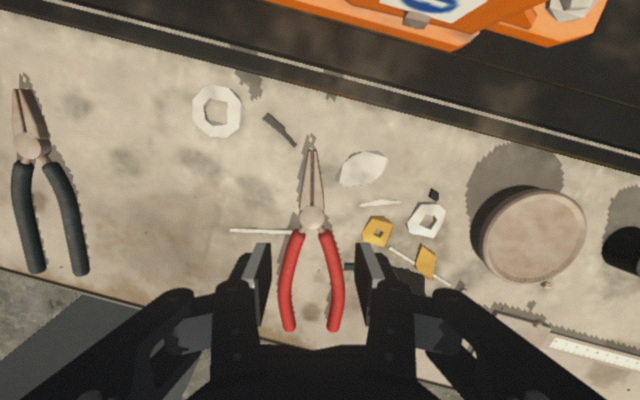

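The boss is at (313,216), almost straight under the TCP, with the pliers axis along tool x. I'll descend.

```bash
python3 - <<'E'
from h import *
f=pickle.load(open('w2.pkl','rb'))
b=onplane(f,[[313,216]],11)[0];print(b)
go([b[0],b[1],7],[np.pi,0,.311])
E
```

```text
[ 515.53598172 -235.45524526   11.        ]
dp [ 0.07 -0.04  1.57] rot [-0.01  0.01 -0.01] t 1.62 mm 63.0 deg 0.0
```

Emit:
{"method": "play_rows", "body": {
  "dp": [
    [0.07, -0.03, 0.8],
    [0.07, -0.03, 1.6],
    [0.07, -0.03, 1.6],
    [0.07, -0.03, 1.6]
  ],
  "rot": [
    [0, 0, 0],
    [0, 0, 0],
    [0, 0, 0],
    [0, 0, 0]
  ]
}}

```text
clock: 1.95
eef_pos: [516.0, -236.0, 7.1]
tcp_rot: [3.142, -0.0, 0.31]
contact_force: [-0.7, 0.4, 0.8]
opening: 0.499
grasp_force: 0.0
```

Emit:
{"method": "play_rows", "body": {
  "dp": [
    [0, 0, 0.08],
    [0, 0, 0.08],
    [0, 0, 0.08],
    [0, 0, 0.08],
    [0, 0, 0.08]
  ],
  "rot": [
    [0, 0, 0],
    [0, 0, 0],
    [0, 0, 0],
    [0, 0, 0],
    [0, 0, 0]
  ],
  "fingers": 0.0,
  "grip_force": 50
}}

```text
clock: 2.37
eef_pos: [517.4, -236.5, 4.6]
tcp_rot: [3.139, -0.002, 0.31]
contact_force: [-1.4, 0.7, 9.2]
opening: 0.181
grasp_force: 48.8
```

Emit:
{"method": "play_rows", "body": {
  "dp": [
    [0, 0, -0.3],
    [0, 0, -1],
    [0, 0, -2],
    [0, 0, -3.5],
    [0, 0, -4]
  ],
  "rot": [
    [0, 0, 0],
    [0, 0, 0],
    [0, 0, 0],
    [0, 0, 0],
    [0, 0, 0]
  ]
}}

```text
clock: 2.78
eef_pos: [515.9, -235.6, 165.9]
tcp_rot: [3.141, -0.001, 0.31]
contact_force: [0.5, 0.1, -1.4]
opening: 0.177
grasp_force: 49.0
```

```bash
python3 - <<'E'
from h import *
from rig import telemetry, optics
s=telemetry.sense();f=wristcam(s,optics.grab_frame('wrist'));pickle.dump(f,open('w3.pkl','wb'))
t=pickle.load(open('top.pkl','rb'));sd=pickle.load(open('side.pkl','rb'))
a=cv2.resize(f['color'][100:400,100:540],None,fx=.9,fy=.9)
b=cv2.resize(t['color'][173:243,180:255],None,fx=5.2,fy=5.2,interpolation=2)
c=cv2.resize(sd['color'][108:180,275:335],None,fx=5.2,fy=5.2,interpolation=2)
W=np.zeros((400,800,3),np.uint8);W[:b.shape[0],:b.shape[1]]=b;W[:c.shape[0],400:400+c.shape[1]]=c
cv2.imwrite('pics/case.png',W[:,:,::-1]);cv2.imwrite('pics/w3.png',a[:,:,::-1])
E
```

```text
(no output)
```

View pics/case.png

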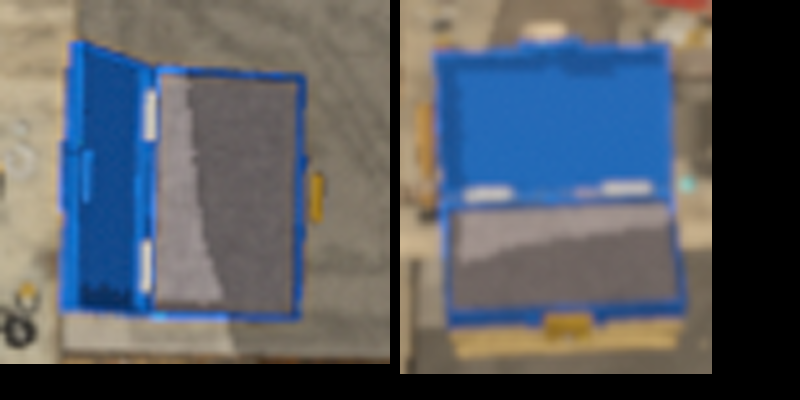

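View pics/w3.png

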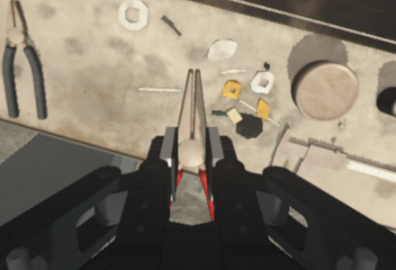

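The pliers are held squarely across the boss. In the case crop, the front rim corners are (305,76) and (300,318), the hinge ends (155,68) and (150,315), and the lid top corners (75,42) and (62,315). The side view gives the matching corners. Now I triangulate.

```bash
python3 - <<'E'
from h import *
t=pickle.load(open('top.pkl','rb'));sd=pickle.load(open('side.pkl','rb'))
T=np.array([[305,76],[300,318],[157,68],[150,315],[75,42],[62,315]])/5.2+[180,173]
S=(np.array([[686,303],[447,315],[675,200],[443,208],[668,45],[437,52]])-[400,0])/5.2+[275,108]
c1,d1=rays(t,T);c2,d2=rays(sd,S)
for i in range(6):
    A=np.c_[d1[i],-d2[i]];k=np.linalg.lstsq(A,c2-c1,rcond=None)[0]
    p,q=c1+k[0]*d1[i],c2+k[1]*d2[i];print(((p+q)/2).round(),np.linalg.norm(p-q).round(1))
P=np.r_[onplane(t,T[:2],40),onplane(t,T[2:4],90)];print(P.round())
P=np.r_[onplane(sd,S[:2],40),onplane(sd,S[2:4],90)];print(P.round())
E
```

```text
[604. 216.  37.] 6.4
[422. 213.  37.] 5.2
[603. 318.  79.] 8.3
[421. 315.  81.] 5.5
[602. 344. 199.] 5.4
[419. 343. 200.] 11.8
[[601. 216.  40.]
 [420. 213.  40.]
 [598. 315.  90.]
 [418. 312.  90.]]
[[607. 212.  40.]
 [425. 207.  40.]
 [605. 294.  90.]
 [424. 295.  90.]]
```

```bash
cat >> h.py <<'E'
O=np.array([512,270,56.])
TR=Ro.from_euler('z',.016)*Ro.from_matrix(np.array([[0,-1,0],[np.cos(.45),0,-np.sin(.45)],[np.sin(.45),0,np.cos(.45)]]))
def tray(p): return O+TR.apply(p)
RP=Ro.from_euler('xyz',[np.pi+.45,0,.016])
E
python3 - <<'E'
from h import *
p=tray([-14,-26,95]);print(p)
go(p,RP)
E
```

```text
[538.85948302 216.49489971 135.45295725]
dp [  3.91 -10.67   0.9 ] rot [4.33 0.54 2.78] t 2.83 mm 456.0 deg 31.0
```

Emit:
{"method": "play_rows", "body": {
  "dp": [
    [1.3, -3.5, -0.5],
    [1.3, -3.5, -0.5],
    [1.3, -3.5, -0.5],
    [2.0, -5.4, -0.5],
    [2.0, -5.4, -0.5]
  ],
  "rot": [
    [0.9, 0.1, 0.6],
    [1.8, 0.2, 1.2],
    [2.7, 0.3, 1.8],
    [3.6, 0.4, 2.4],
    [4.3, 0.5, 2.8]
  ]
}}

```text
clock: 3.25
eef_pos: [526.3, -27.5, 183.6]
tcp_rot: [-2.686, 0.013, 0.011]
contact_force: [0.6, -0.5, -1.4]
opening: 0.178
grasp_force: 49.2
```

```bash
python3 - <<'E'
from h import *
go(tray([-14,-26,100]),RP)
E
```

```text
dp [ 0.4  -4.95  3.63] rot [-0.05  0.09 -0.09] t 3.25 mm 246.0 deg 1.0
```

Emit:
{"method": "play_rows", "body": {
  "dp": [
    [0.4, -4.9, 3.6],
    [0.4, -4.9, 3.6],
    [0.4, -4.9, 3.6],
    [0.4, -4.9, 3.6],
    [0.4, -4.9, 3.6]
  ],
  "rot": [
    [0, 0, 0],
    [0, 0.1, -0.1],
    [0, 0.1, -0.1],
    [0, 0.1, -0.1],
    [0, 0.1, -0.1]
  ]
}}

```text
clock: 3.67
eef_pos: [535.4, 177.8, 144.7]
tcp_rot: [-2.69, -0.001, 0.02]
contact_force: [0.1, -0.9, -1.3]
opening: 0.176
grasp_force: 49.3
```

Emit:
{"method": "play_rows", "body": {
  "dp": [
    [0, -0.8, 0.7],
    [0, -0.8, 0.7],
    [0, -0.8, 0.7]
  ],
  "rot": [
    [0, 0, 0],
    [0, 0, 0],
    [0, 0, 0]
  ]
}}

```text
clock: 3.92
eef_pos: [533.6, 219.1, 132.9]
tcp_rot: [-2.69, 0.0, 0.024]
contact_force: [-0.8, -0.4, -0.6]
opening: 0.176
grasp_force: 49.4
```

```bash
python3 - <<'E'
from h import *
from rig import telemetry, optics
s=telemetry.sense();f=wristcam(s,optics.grab_frame('wrist'));pickle.dump(f,open('w4.pkl','wb'))
print(s['eef_pos'],s['tcp_rot'],TR.inv().apply(s['eef_pos']-O))
print(proj(f,[tray([x,y,z]) for x,y,z in [(-52.5,-87.5,0),(52.5,-87.5,0),(-57.5,-92.5,10),(57.5,-92.5,10),(-57.5,92.5,10)]]).round())
cv2.imwrite('pics/w4.png',f['color'][:,:,::-1])
E
```

```text
[533.62923342 219.06728065 132.90344183] [-2.68991280e+00  3.98541563e-04  2.42118729e-02] [-12.71760505 -20.8115762   91.5491443 ]
[[367. 121.]
 [227. 120.]
 [377. 114.]
 [215. 113.]
 [363. 331.]]
```

View pics/w4.png

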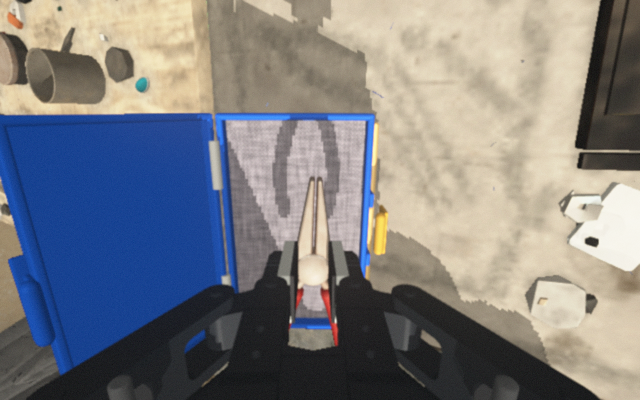

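The predicted rim corners match the picture (374,115) and (217,115) to about 2 px, and the pliers line up with the bed. I'll lower them square to the liner.

Emit:
{"method": "play_rows", "body": {
  "dp": [
    [0.12, 0, 0.5],
    [0.12, 0, 1],
    [0.12, 0, 1.5],
    [0.12, 0, 1.8],
    [0.12, 0, 1.9]
  ],
  "rot": [
    [0, 0, 0],
    [0, 0, 0.1],
    [0, 0, 0.1],
    [0, 0, 0.1],
    [0, 0, 0.1]
  ]
}}

```text
clock: 4.38
eef_pos: [538.4, 249.4, 63.1]
tcp_rot: [-2.69, 0.007, 0.01]
contact_force: [-0.5, -0.7, -1.0]
opening: 0.18
grasp_force: 49.3
```

Emit:
{"method": "play_rows", "body": {
  "dp": [
    [0, 0, 0.08],
    [0, 0, 0.12],
    [0, 0, 0.15],
    [0, 0, 0.15]
  ],
  "rot": [
    [0, 0, 0],
    [0, 0, 0],
    [0, 0, 0],
    [0, 0, 0]
  ]
}}

```text
clock: 4.72
eef_pos: [539.2, 252.6, 59.3]
tcp_rot: [-2.69, 0.004, 0.01]
contact_force: [0.0, 0.3, -0.3]
opening: 0.179
grasp_force: 49.3
```

```bash
python3 - <<'E'
from h import *
from rig import telemetry
s=telemetry.sense();print(TR.inv().apply(s['eef_pos']-O),TR.inv().apply(s['contact_force']))
E
```

```text
[-14.6477543  -26.89341646  10.69506434] [ 0.09844741 -0.02204284 -0.37455912]
```

Emit:
{"method": "play_rows", "body": {
  "dp": [
    [0, 0, 0.04],
    [0, 0, 0.07],
    [0, 0, 0.1],
    [0, 0, 0.1]
  ],
  "rot": [
    [0, 0, 0],
    [0, 0, 0],
    [0, 0, 0],
    [0, 0, 0]
  ]
}}

```text
clock: 5.05
eef_pos: [538.5, 254.6, 55.0]
tcp_rot: [-2.69, 0.005, 0.011]
contact_force: [-0.8, -0.1, -0.9]
opening: 0.18
grasp_force: 49.3
```

Emit:
{"method": "play_rows", "body": {
  "dp": [
    [0, 0, 0.02],
    [0, 0, 0.04],
    [0, 0, 0.04]
  ],
  "rot": [
    [0, 0, 0],
    [0, 0, 0],
    [0, 0, 0]
  ]
}}

```text
clock: 5.3
eef_pos: [538.7, 255.3, 53.6]
tcp_rot: [-2.69, 0.005, 0.01]
contact_force: [0.2, -0.6, 1.0]
opening: 0.172
grasp_force: 49.5
```

```bash
python3 - <<'E'
from h import *
from rig import telemetry
s=telemetry.sense();print(TR.inv().apply(s['eef_pos']-O),TR.inv().apply(s['contact_force']))
E
```

```text
[-14.62262532 -26.46845985   4.39469011] [-0.14843734 -0.18134002  1.14559225]
```

Still only about 1 N, so the liner is just being reached. I'll creep on.

Emit:
{"method": "play_rows", "body": {
  "dp": [
    [0, 0, 0.02],
    [0, 0, 0.04],
    [0, 0, 0.04]
  ],
  "rot": [
    [0, 0, 0],
    [0, 0, 0],
    [0, 0, 0]
  ]
}}

```text
clock: 5.55
eef_pos: [538.8, 255.5, 53.3]
tcp_rot: [-2.69, 0.004, 0.011]
contact_force: [-5.2, -9.9, 16.0]
opening: 0.18
grasp_force: 51.7
```

Emit:
{"method": "play_rows", "body": {
  "dp": [
    [0, 0, 0.02],
    [0, 0, 0.04],
    [0, 0, 0.04]
  ],
  "rot": [
    [0, 0, 0],
    [0, 0, 0],
    [0, 0, 0]
  ]
}}

```text
clock: 5.8
eef_pos: [538.9, 255.7, 53.2]
tcp_rot: [-2.689, 0.004, 0.011]
contact_force: [-9.6, -21.0, 32.9]
opening: 0.177
grasp_force: 54.2
```

In firm contact. I ease back about 1.6 mm of command, then open gently.

Emit:
{"method": "play_rows", "body": {
  "dp": [
    [0, 0, -0.04],
    [0, 0, -0.04]
  ],
  "rot": [
    [0, 0, 0],
    [0, 0, 0]
  ],
  "grip_force": 20
}}

```text
clock: 5.97
eef_pos: [538.9, 255.5, 53.3]
tcp_rot: [-2.69, 0.004, 0.01]
contact_force: [-3.8, -10.4, 15.1]
opening: 0.175
grasp_force: 51.5
```

Emit:
{"method": "play_rows", "body": {
  "dp": [
    [0, 0, 0],
    [0, 0, 0],
    [0, 0, 0],
    [0, 0, 0]
  ],
  "rot": [
    [0, 0, 0],
    [0, 0, 0],
    [0, 0, 0],
    [0, 0, 0]
  ],
  "fingers": 0.32
}}

```text
clock: 6.3
eef_pos: [538.5, 256.1, 52.0]
tcp_rot: [-2.69, 0.005, 0.01]
contact_force: [0.3, 0.1, -0.1]
opening: 0.322
grasp_force: 0.0
```

Emit:
{"method": "play_rows", "body": {
  "dp": [
    [0, 0, -0.2],
    [0, 0, -0.6],
    [0, 0, -1.2],
    [0, 0, -2],
    [0, 0, -2.5]
  ],
  "rot": [
    [0, 0, 0],
    [0, 0, 0],
    [0, 0, 0],
    [0, 0, 0],
    [0, 0, 0]
  ]
}}

```text
clock: 6.72
eef_pos: [540.0, 211.4, 144.4]
tcp_rot: [-2.69, 0.004, 0.01]
contact_force: [0.8, 0.7, 0.5]
opening: 0.323
grasp_force: 0.0
```

```bash
python3 - <<'E'
from h import *
from rig import telemetry, optics
s=telemetry.sense();f=wristcam(s,optics.grab_frame('wrist'));pickle.dump(f,open('w5.pkl','wb'))
print(s['eef_pos'],s['clock'],s['opening'])
cv2.imwrite('pics/w5.png',f['color'][:,:,::-1])
E
```

```text
[539.9946589  211.4196864  144.42389405] 6.7167 0.32344112625803934
```

View pics/w5.png

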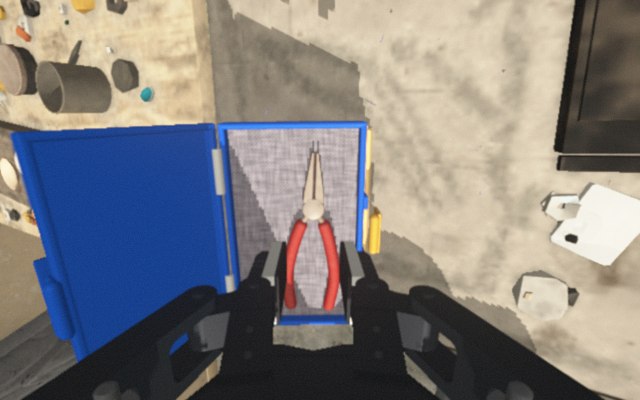

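The pliers lie flat inside the bed: tip (315,142), boss (314,210), handle ends (291,308) and (330,308), all inside the rim. Now for the lid: I go up, over it, and down behind it with the fingers shut.

```bash
python3 - <<'E'
from h import *
go([515,230,270],[np.pi,0,0.0])
E
```

```text
dp [-0.67 -1.78 -2.55] rot [-4.31  0.02  0.09] t 6.77 mm 127.0 deg 26.0
```

Emit:
{"method": "play_rows", "body": {
  "dp": [
    [-0.3, -0.6, -1],
    [-0.7, -1.2, -1.9],
    [-0.7, -1.8, -2.5],
    [-0.7, -1.8, -2.5],
    [-0.7, -1.8, -2.5]
  ],
  "rot": [
    [-1, 0, 0],
    [-2, 0, 0],
    [-3, 0, 0],
    [-4.3, 0, 0.1],
    [-4.3, 0, 0.1]
  ],
  "fingers": 0
}}

```text
clock: 7.18
eef_pos: [514.0, 236.7, 269.3]
tcp_rot: [3.14, -0.002, 0.002]
contact_force: [-0.2, 1.0, 0.3]
opening: 0.002
grasp_force: 0.0
```

Emit:
{"method": "play_rows", "body": {
  "dp": [
    [0, -1, 0],
    [0, -2, 0],
    [0, -3, 0],
    [0, -4, 0],
    [0, -5, 0]
  ],
  "rot": [
    [0, 0, 0],
    [0, 0, 0],
    [0, 0, 0],
    [0, 0, 0],
    [0, 0, 0]
  ]
}}

```text
clock: 7.6
eef_pos: [511.2, 434.1, 262.5]
tcp_rot: [-3.14, 0.01, 0.0]
contact_force: [1.5, -0.0, 0.4]
opening: -0.002
grasp_force: 0.0
```

```bash
python3 - <<'E'
from h import *
go([512,432,155],[np.pi,0,0.0])
E
```

```text
dp [0.05 0.06 2.69] rot [-0.01  0.1   0.  ] t 7.6 mm 108.0 deg 1.0
```

Emit:
{"method": "play_rows", "body": {
  "dp": [
    [0, 0, 0.8],
    [0, 0, 1.6],
    [0, 0, 2.4],
    [0, 0, 2.7],
    [0, 0, 2.7]
  ],
  "rot": [
    [0, 0, 0],
    [0, 0, 0],
    [0, 0, 0],
    [0, 0, 0],
    [0, 0, 0]
  ]
}}

```text
clock: 8.02
eef_pos: [509.0, 431.0, 151.5]
tcp_rot: [3.138, 0.014, -0.0]
contact_force: [0.1, -1.0, 0.3]
opening: -0.002
grasp_force: 0.0
```

Emit:
{"method": "play_rows", "body": {
  "dp": [
    [0, 0.3, 0],
    [0, 0.6, 0],
    [0, 0.9, 0],
    [0, 1.2, 0],
    [0, 1.5, 0]
  ],
  "rot": [
    [0, 0, 0],
    [0, 0, 0],
    [0, 0, 0],
    [0, 0, 0],
    [0, 0, 0]
  ]
}}

```text
clock: 8.43
eef_pos: [512.0, 372.4, 157.8]
tcp_rot: [-3.138, 0.005, -0.0]
contact_force: [0.1, 2.1, 4.2]
opening: 0.003
grasp_force: 0.0
```

Emit:
{"method": "play_rows", "body": {
  "dp": [
    [0, 0.25, 0],
    [0, 0.5, 0],
    [0, 0.75, 0],
    [0, 1.0, 0],
    [0, 1.25, 0]
  ],
  "rot": [
    [0, 0, 0],
    [0, 0, 0],
    [0, 0, 0],
    [0, 0, 0],
    [0, 0, 0]
  ]
}}

```text
clock: 8.85
eef_pos: [510.8, 322.2, 155.5]
tcp_rot: [-3.141, 0.008, 0.0]
contact_force: [0.2, 0.1, -0.2]
opening: -0.001
grasp_force: 0.0
```

Emit:
{"method": "play_rows", "body": {
  "dp": [
    [0, 0.25, 0],
    [0, 0.5, 0],
    [0, 0.75, 0],
    [0, 1.0, 0],
    [0, 1.25, 0]
  ],
  "rot": [
    [0, 0, 0],
    [0, 0, 0],
    [0, 0, 0],
    [0, 0, 0],
    [0, 0, 0]
  ]
}}

```text
clock: 9.27
eef_pos: [511.1, 272.4, 155.7]
tcp_rot: [-3.141, 0.008, 0.0]
contact_force: [0.1, 0.1, 0.1]
opening: 0.002
grasp_force: 0.4
```

```bash
cat > look.py <<'E'
from h import *
import sys
from rig import telemetry, optics
s=telemetry.sense()
for n in('top','side'):
    f=optics.grab_frame(n);c=f['color'];h=cv2.cvtColor(c,cv2.COLOR_RGB2HSV)
    m=((h[...,0]>100)&(h[...,0]<125)&(h[...,1]>150)).astype(np.uint8)
    w=(slice(160,245),slice(180,265)) if n=='top' else (slice(100,185),slice(265,350))
    ys,xs=np.where(m[w]);print(n,len(xs),xs.min()+w[1].start,xs.max()+w[1].start,ys.min()+w[0].start,ys.max()+w[0].start)
    cv2.imwrite(f'pics/{n}_{sys.argv[1]}.png',cv2.resize(c[w],None,fx=4.6,fy=4.6)[:,:,::-1])
E
python3 look.py a
```

```text
top 422 210 238 182 234
side 525 283 329 132 169
```

Emit:
{"method": "play_rows", "body": {
  "dp": [
    [0, 0.25, 0],
    [0, 0.5, 0],
    [0, 0.75, 0],
    [0, 1.0, 0],
    [0, 1.0, 0]
  ],
  "rot": [
    [0, 0, 0],
    [0, 0, 0],
    [0, 0, 0],
    [0, 0, 0],
    [0, 0, 0]
  ]
}}

```text
clock: 9.78
eef_pos: [510.8, 231.3, 155.5]
tcp_rot: [-3.141, 0.008, -0.001]
contact_force: [0.7, -0.4, -0.6]
opening: 0.0
grasp_force: 0.0
```

Emit:
{"method": "play_rows", "body": {
  "dp": [
    [0, 0, -1],
    [0, 0, -2],
    [0, 0, -3],
    [0, 0, -3],
    [0, 0, -3]
  ],
  "rot": [
    [0, 0, 0],
    [0, 0, 0],
    [0, 0, 0],
    [0, 0, 0],
    [0, 0, 0]
  ]
}}

```text
clock: 10.2
eef_pos: [513.4, 233.8, 278.4]
tcp_rot: [-3.138, 0.003, 0.0]
contact_force: [-0.1, 0.4, -0.6]
opening: 0.0
grasp_force: 0.0
```

```bash
python3 look.py b; python3 -c "
from h import *
go([512,150,280],[np.pi,0,0])"
```

```text
top 630 207 238 184 234
side 282 283 329 142 169
dp [ 0.01  2.07 -0.13] rot [-0.01  0.08  0.  ] t 10.3 mm 83.0 deg 0.0
```

```bash
python3 -c "
from h import *
print(tray([-42.5,0,100]))
go(tray([-42.5,0,100]),RP)
sd=pickle.load(open('side.pkl','rb'));t=pickle.load(open('top.pkl','rb'))
def L(a,r,y,z): return tray([57.5-r*np.cos(a)+z*np.sin(a),y,10+r*np.sin(a)+z*np.cos(a)])
for a in(0,.1,.5): 
  X=[L(a,r,y,14) for r in(0,115) for y in(-92,92)]; print(a,proj(sd,X).round().tolist(),proj(t,X).round().tolist())
"
```

```text
[513.30819307 188.24491051 127.55867504]
dp [0.07 1.12 3.69] rot [ 4.29  0.04 -0.17] t 10.3 mm 154.0 deg 26.0
0 [[327.0, 142.0], [282.0, 144.0], [330.0, 164.0], [283.0, 166.0]] [[210.0, 184.0], [209.0, 233.0], [240.0, 186.0], [239.0, 234.0]]
0.1 [[327.0, 142.0], [282.0, 143.0], [330.0, 161.0], [283.0, 164.0]] [[210.0, 184.0], [208.0, 233.0], [240.0, 186.0], [239.0, 234.0]]
0.5 [[327.0, 141.0], [282.0, 143.0], [330.0, 151.0], [282.0, 153.0]] [[208.0, 184.0], [207.0, 233.0], [238.0, 184.0], [237.0, 233.0]]
```

Emit:
{"method": "play_rows", "body": {
  "dp": [
    [0.1, 0.5, 0.2],
    [0.1, 0.8, 0.7],
    [0.1, 1.1, 1.5],
    [0.1, 1.1, 2.4],
    [0.1, 1.1, 2.9]
  ],
  "rot": [
    [1, 0, 0],
    [2, 0, 0],
    [3, 0, 0],
    [4.2, 0, -0.1],
    [4.3, 0, -0.2]
  ]
}}

```text
clock: 10.72
eef_pos: [513.3, 187.1, 156.1]
tcp_rot: [-2.686, 0.006, 0.017]
contact_force: [0.0, -0.2, -1.7]
opening: -0.001
grasp_force: 0.0
```

Emit:
{"method": "play_rows", "body": {
  "dp": [
    [0, 0, 0],
    [0, 0, 0],
    [0, 0, 0],
    [0, 0, 0],
    [0, 0, 0]
  ],
  "rot": [
    [0, 0, 0],
    [0, 0, 0],
    [0, 0, 0],
    [0, 0, 0],
    [0, 0, 0]
  ]
}}

```text
clock: 11.13
eef_pos: [516.1, 190.3, 161.3]
tcp_rot: [-2.69, -0.0, 0.022]
contact_force: [0.1, 0.3, 0.1]
opening: 0.003
grasp_force: 0.0
```

Emit:
{"method": "play_rows", "body": {
  "dp": [
    [0, 0, 0],
    [0, 0, 0],
    [0, 0, 0],
    [0, 0, 0],
    [0, 0, 0]
  ],
  "rot": [
    [0, 0, 0],
    [0, 0, 0],
    [0, 0, 0],
    [0, 0, 0],
    [0, 0, 0]
  ]
}}

```text
clock: 11.55
eef_pos: [515.2, 189.4, 159.8]
tcp_rot: [-2.69, 0.003, 0.021]
contact_force: [-0.2, 0.4, -0.3]
opening: -0.002
grasp_force: 0.0
```

```bash
python3 look.py c; python3 -c "
from h import *
go(tray([-42.5,0,45]),RP)
import cv2
a=cv2.imread('pics/top_c.png');b=cv2.imread('pics/side_c.png');cv2.imwrite('pics/both.png',np.hstack([a,b]))"
```

```text
top 1398 208 240 185 234
side 968 283 329 143 169
dp [-0.04  0.38  2.08] rot [-0.01  0.04  0.03] t 11.65 mm 85.0 deg 0.0
```

The lid's outline now matches the predicted nearly shut pose (about 0.1 rad). I'll press.

Emit:
{"method": "play_rows", "body": {
  "dp": [
    [0, 0.4, 0.6],
    [0, 0.4, 1.2],
    [0, 0.4, 1.8],
    [0, 0.4, 2.0],
    [0, 0.4, 2.0]
  ],
  "rot": [
    [0, 0, 0],
    [0, 0, 0],
    [0, 0, 0],
    [0, 0, 0],
    [0, 0, 0]
  ]
}}

```text
clock: 12.07
eef_pos: [513.1, 210.2, 79.0]
tcp_rot: [-2.69, 0.006, 0.021]
contact_force: [0.2, 0.1, 0.1]
opening: 0.001
grasp_force: 0.0
```

Emit:
{"method": "play_rows", "body": {
  "dp": [
    [0, 0, 0.08],
    [0, 0, 0.16],
    [0, 0, 0.24],
    [0, 0, 0.32],
    [0, 0, 0.4]
  ],
  "rot": [
    [0, 0, 0],
    [0, 0, 0],
    [0, 0, 0],
    [0, 0, 0],
    [0, 0, 0]
  ]
}}

```text
clock: 12.48
eef_pos: [515.1, 216.6, 66.9]
tcp_rot: [-2.69, 0.001, 0.02]
contact_force: [-6.5, -18.3, 26.8]
opening: -0.002
grasp_force: 16.0
```

```bash
python3 -c "
from h import *
from rig import telemetry
s=telemetry.sense();print(TR.inv().apply(s['eef_pos']-O),TR.inv().apply(s['contact_force']))"
```

```text
[-43.37604701  -2.20718609  33.08868062] [-4.76871153  6.82507741 32.0360324 ]
```

Emit:
{"method": "play_rows", "body": {
  "dp": [
    [0, 0, 0],
    [0, 0, 0],
    [0, 0, 0],
    [0, 0, 0]
  ],
  "rot": [
    [0, 0, 0],
    [0, 0, 0],
    [0, 0, 0],
    [0, 0, 0]
  ]
}}

```text
clock: 12.82
eef_pos: [514.9, 216.6, 66.5]
tcp_rot: [-2.69, 0.002, 0.02]
contact_force: [1.0, -2.1, 3.0]
opening: 0.0
grasp_force: 2.0
```

```bash
python3 -c "
from h import *
from rig import telemetry
s=telemetry.sense();print(TR.inv().apply(s['eef_pos']-O),TR.inv().apply(s['contact_force']))"; python3 look.py d
```

```text
[-43.52289252  -2.02623059  32.66033596] [-0.65011918 -1.00017709  3.62712397]
top 1298 208 239 185 234
side 861 283 329 143 169
```

The lid gives way slowly under the press. I keep going.

Emit:
{"method": "play_rows", "body": {
  "dp": [
    [0, 0, 0.03],
    [0, 0, 0.06],
    [0, 0, 0.09],
    [0, 0, 0.12],
    [0, 0, 0.15]
  ],
  "rot": [
    [0, 0, 0],
    [0, 0, 0],
    [0, 0, 0],
    [0, 0, 0],
    [0, 0, 0]
  ]
}}

```text
clock: 13.33
eef_pos: [514.8, 218.7, 61.1]
tcp_rot: [-2.691, 0.001, 0.02]
contact_force: [0.4, -4.4, 4.1]
opening: -0.004
grasp_force: 2.3
```

Emit:
{"method": "play_rows", "body": {
  "dp": [
    [0, 0, 0.03],
    [0, 0, 0.06],
    [0, 0, 0.09],
    [0, 0, 0.12],
    [0, 0, 0.15]
  ],
  "rot": [
    [0, 0, 0],
    [0, 0, 0],
    [0, 0, 0],
    [0, 0, 0],
    [0, 0, 0]
  ]
}}

```text
clock: 13.75
eef_pos: [514.1, 221.3, 57.3]
tcp_rot: [-2.689, 0.002, 0.022]
contact_force: [-13.4, -31.6, 50.3]
opening: -0.002
grasp_force: 29.6
```

```bash
python3 -c "
from h import *
from rig import telemetry
s=telemetry.sense();print(TR.inv().apply(s['eef_pos']-O),TR.inv().apply(s['contact_force']))"
```

```text
[-43.30248627  -1.32507482  22.38818741] [-6.34661849 13.92945351 58.92320623]
```

A hard stop at tray z of about 22 mm, where the shut lid should be. I back off and verify.

Emit:
{"method": "play_rows", "body": {
  "dp": [
    [0, 0, -0.2],
    [0, 0, -0.8],
    [0, 0, -1.6],
    [0, 0, -2.4],
    [0, 0, -3.2]
  ],
  "rot": [
    [0, 0, 0],
    [0, 0, 0],
    [0, 0, 0],
    [0, 0, 0],
    [0, 0, 0]
  ]
}}

```text
clock: 14.17
eef_pos: [514.7, 166.0, 171.3]
tcp_rot: [-2.69, 0.005, 0.021]
contact_force: [0.4, -0.5, 0.1]
opening: -0.002
grasp_force: 0.0
```

Emit:
{"method": "play_rows", "body": {
  "dp": [
    [0, 1, -0.5],
    [0, 2, -1],
    [0, 3, -1.5],
    [0, 3.5, -2],
    [0, 3.5, -2]
  ],
  "rot": [
    [0, 0, 0],
    [0, 0, 0],
    [0, 0, 0],
    [0, 0, 0],
    [0, 0, 0]
  ]
}}

```text
clock: 14.58
eef_pos: [520.1, 0.4, 182.3]
tcp_rot: [-2.692, 0.001, 0.017]
contact_force: [1.1, -0.6, 0.9]
opening: -0.002
grasp_force: 0.0
```

```bash
python3 look.py e; python3 -c "
from h import *
from rig import telemetry,optics
print(telemetry.sense()['eef_pos'])
a=cv2.imread('pics/top_e.png');b=cv2.imread('pics/side_e.png');f=optics.grab_frame('top')['color'][150:260,160:480,::-1]
W=np.zeros((600,800,3),np.uint8);W[:391,:782]=np.hstack([a,b])[:391];g=cv2.resize(f,None,fx=1.85,fy=1.85);W[395:395+g.shape[0],:g.shape[1]]=g;cv2.imwrite('pics/fin.png',W)"
```

```text
top 1445 208 240 185 233
side 953 283 329 144 169
[519.05842913   4.47427438 181.4459671 ]
```

View pics/fin.png

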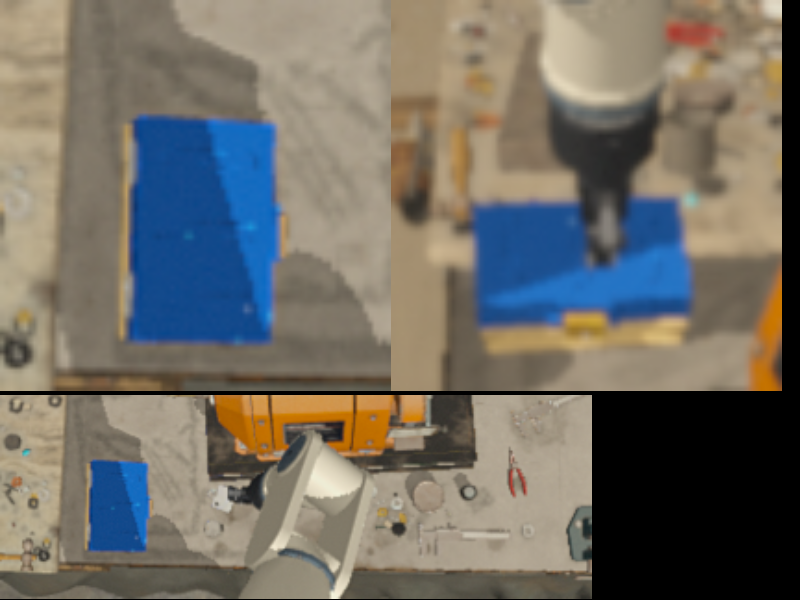

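```bash
python3 -c "
import cv2
for k in 'ce':
    a=cv2.imread(f'pics/side_{k}.png');x=int((309-265)*4.6)-20
    for x in (110,190): print(k,x,[tuple(int(v) for v in a[y,x]) for y in range(285,350,7)])"
```

```text
c 110 [(194, 115, 39), (178, 105, 40), (146, 99, 78), (124, 105, 107), (137, 88, 62), (132, 80, 45), (113, 109, 119), (93, 139, 167), (93, 149, 179), (97, 146, 175)]
c 190 [(191, 111, 35), (170, 96, 29), (154, 87, 29), (173, 104, 52), (127, 133, 153), (63, 160, 200), (50, 129, 165), (84, 136, 166), (115, 171, 202), (122, 165, 191)]
e 110 [(146, 80, 28), (165, 93, 30), (186, 108, 35), (166, 95, 33), (134, 75, 28), (126, 76, 43), (113, 109, 118), (93, 138, 166), (92, 148, 178), (96, 146, 174)]
e 190 [(190, 110, 34), (195, 115, 36), (196, 116, 36), (172, 104, 51), (105, 126, 151), (61, 157, 198), (50, 126, 163), (83, 134, 164), (112, 168, 198), (120, 164, 189)]
```

The pre-press picture shows a grey gap between lid and tray at the front. In the final picture that gap is gone, so the lid is shut. Handing in.

```bash
python3 -c "
from rig import r
print(r.sign_off())"
```

```text
the job is handed in; nothing more can be done
None
```

The red-handled pliers lie flat in the case, the lid is pressed shut with no gap showing at the front, and the job is handed in at about 15 s; I never touched the cutter, caliper or tin.

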